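# Fish the ruler out of the stationery box

### The arm

A 6-joint arm with a two-finger parallel gripper is mounted at the origin on the work surface. World frame = base frame: x ahead of the robot, y to its left, z up, the work surface at z = 0. Lengths are in mm, angles in rad, forces in N, time in s.
With the tool pointing down it reaches from about 275 to 750 mm from the base axis. Payload 10.2 kg.
Tool frame: the origin (TCP) lies at the very end of the fingers, on their centre line; the grasp point (between the pads) lies 19 mm behind it (robot.grip_depth is the distance from the TCP to the grasp point, in mm); z points along the fingers, y is the direction in which the jaws open and shut (so a half turn about z gives the same grasp; the last joint's range is limited). The gripper opens to 85 mm and grips with 20 to 120 N. Pads are 22 mm wide; open, the fingers measure 114 mm over their backs; the gripper's body (76 mm by 85 mm) begins 54 mm behind the grasp point. The pads swing forward as they close: fully open they stand 13 mm farther back than shut.
Start: joints at [-1.479, 0.313, 1.498, -0, 1.331, -0.223], TCP at [162.541, -499.211, 231.294] pointing down, gripper open.
Joint ranges: [-2.94, 2.94], [-0.97, 2.17], [0.19, 2.56], [-1.23, 4.37], [0.02, 3.11], [-2.88, 2.88]. Speed limits (rad/s): [2.39, 2.39, 3.01, 3.14, 3.14, 3.14].

### API

Orientations are given as a rotation vector (axis times angle).
In Python, from rig import robot gives the robot as it stands.
- The arm moves only by the tool play_rows, never from a script. Its argument "rows" is a list that holds one entry, the list of rows, each a list of 7 numbers: the shift along the tool's x, y, z as a fraction of full scale, then the turn, a rotation vector about the tool's x, y, z as a fraction of full scale, then the opening, from -1 (shut) to 1 (fully open). In form: [[[tx, ty, tz, wx, wy, wz, grip], ...]]. A call has 1 to 8 rows; each row shifts and turns the pose as measured when the row begins, along the tool's axes as they then stand; what a row does not reach is not made up. Full scale, the value 1, is 500 mm for a shift and 180 degrees for a turn. A row lasts 1/10 s, in which the tool goes at most 50 mm and 8.59 degrees, less where a joint would pass 70% of its speed; a pose out of reach is approached as far as the arm can. A call with a number of a shift or a turn outside -1 to 1 is refused whole. A call with a gripper value outside its range is refused whole. The fingers move at their own pace and stop on an object; "force" is the grip in N (left out, the last holds). Time passes only in rows, so rows that do not move let the fingers close. It gives the time, the measured TCP pose, the force and the opening at its end, in the units of the state.
- robot.get_obs(): the state, without advancing time (a new reading comes with each control period).
- robot.get_image(name): name is "side" or "top"; returns the picture (420x560x3 uint8, blue, green, red); there is no depth.
- robot.camera_info(name): a dict with "intrinsics" (3x3 intrinsics, pixels), "rvec" (rotation vector, rad) and "tvec" (3), from world to camera coordinates, as OpenCV has them. Camera axes: x right, y down, z forward; pixel columns grow to the right and rows downward; lengths in mm; the calibration is good to about 2 mm. A picture is of the moment at which its call begins. camera_info takes no time and is no camera call.
- robot.close_job(): hands the job in, once; it reports no verdict.
The state is a dict: "time": time; "joint_pos": joint angles; "joint_vel": joint speeds; "joint_efforts": joint torques, N m; "eef_pos": TCP position; "eef_rot": TCP orientation; "wrist_force": force on the tool from outside, world axes, zero at the start; "moment": the same for the moment, N m; "width": opening from 0.0 (shut) to 1.0 (fully open).
Only numpy, scipy, OpenCV 4.12 (cv2) and the standard library are available. Lean on these libraries where they do the work, as an engineer would, in place of code of your own. Each camera call takes 0.05 s, during which the arm holds its last target.

### The job

A long ruler has ended up inside the wooden stationery box, whose fixed top leaves only a short mouth, so the ruler comes out only at a slant, one end first. Take it out through the mouth without forcing it against the box or disturbing the ink bottle and the tin that stand on the box or anything else on the desk, then hold it level, about 10 cm above the middle of the memo pad. Finish while still holding it there, still and touching nothing but the gripper.

Things in the scene. Friction and masses are not known exactly. Their poses are not given: they have to be found in the camera images.
- ruler: Plain wooden ruler, 300 mm long (its own y), 30 mm wide (its own x), 8 mm thick, 60 g nominal. Origin: middle of its underside, z up. At the start it lies flat inside the box across two 10 mm high wooden rests, its underside 16 mm above the desk, nearly along the box; both its ends are hidden under the covers. Its middle shows in the mouth and can be gripped across the 30 mm width from above.
- ruler_left (a point): Middle of the ruler's +y end (150 mm from the ruler's middle).
- ruler_right (a point): Middle of the ruler's -y end (150 mm from the ruler's middle).
- box: Dark wooden stationery box fixed to the desk, 476 mm long (its own y), 166 mm wide (its own x), 64 mm high. Origin: centre of its underside on the desk. Walls 8 mm, floor 6 mm thick, inside 460 x 150 mm. Two rests, 12 mm wide and 10 mm high, lie across the floor at y = +70 and -70 mm. The top is fixed, with a mouth in its middle.
- mouth (a point): Centre of the only mouth in the box top, level with the top's upper face (64 mm above the desk; underside at 58 mm). The mouth is rectangular, 200 mm along the box (y from -100 to +100 mm) and 150 mm across; a fixed cover 6 mm thick reaches 138 mm in from each end of the box.
- pad: Memo pad of white paper lying fixed on the desk on the robot's side of the box, 105 mm (its x) by 148 mm (its y), 10 mm thick. Origin: centre of its underside.
- pad_top (a point): Centre of the pad's upper face, 10 mm above the desk.
- ink: Glass ink bottle, 44 mm diameter, 60 mm high, loose, standing on one of the two covers of the box (either one), about 185 mm along the box from its middle and in the ruler's way on that side. Origin: centre of its underside. Leave it.
- tin: Flat round steel tin, 60 mm diameter, 12 mm high, loose, lying on the other cover of the box, about 185 mm from the middle; the ruler can rise over it. Origin: centre of its underside. Leave it.
- mug: White mug, 80 mm diameter, 90 mm high, loose on the desk to the left. Origin: centre of its underside. Leave it.
- penpot: Wooden pen pot, 72 mm diameter, 100 mm high, pens up to 155 mm, loose on the desk to the right. Origin: centre of its underside. Leave it.
- stapler: Stapler, 130 x 38 mm, 37 mm high, loose on the desk to the left near the robot. Origin: centre of its underside. Leave it.
- tissues: Wooden tissue box, 110 x 110 mm, 120 mm high, with a tissue to about 165 mm, loose at the right. Origin: centre of its underside. Leave it.
- clipdish: Small brass dish, 90 mm diameter, 22 mm high, loose on the desk to the left of the box. Origin: centre of its underside. Leave it.
Things that resemble listed ones, but are neither listed nor needed, are in the scene too. Leave any turquoise look-alike of the clipdish alone. Of the things that look like the ink, the larger one is meant.

How it is judged (in metres and radians):
On the way, in this order (a step that is already met when the one before it is completed fails the run):
1. one end of the ruler is up above the box top while the other end is still inside, under it (((z of ruler_left in the frame of box above 0.075 m and z of ruler_right in the frame of box below 0.058 m) or (z of ruler_right in the frame of box above 0.075 m and z of ruler_left in the frame of box below 0.058 m))), for 0.05 s.
2. the whole ruler is out above the box top, in the fingers, not touching the box (z of each of ruler_left, ruler_right in the frame of box above 0.07 m and contact force between ruler and box below 0.1 N and contact force between the fingers and ruler above 1 N), for 0.1 s.
At the end, for the whole second after the job is handed in: The gripper holds the ruler still (below 0.03 m/s) and level (within 0.2 rad, face up), its middle within 50 mm sideways of the pad's centre and 60 to 150 mm above the pad's face, touching nothing but the fingers; no bystander has moved more than 30 mm (horizontal distance between ruler and pad_top below 0.05 m and z of ruler in the frame of pad_top between 0.06 and 0.15 m and angle between ruler's own z axis and vertical below 0.2 rad and linear speed of ruler below 0.03 m/s and contact force between the fingers and ruler above 1 N and contact force between ruler and box below 0.1 N and contact force between ruler and pad below 0.1 N and contact force between ruler and ink below 0.1 N and contact force between ruler and tin below 0.1 N and contact force between ruler and mug below 0.1 N and contact force between ruler and penpot below 0.1 N and contact force between ruler and stapler below 0.1 N and contact force between ruler and tissues below 0.1 N and contact force between ruler and clipdish below 0.1 N and not (distance of ink from where it was at the start of the episode above 0.03 m) and not (distance of tin from where it was at the start of the episode above 0.03 m) and not (distance of mug from where it was at the start of the episode above 0.03 m) and not (distance of penpot from where it was at the start of the episode above 0.03 m) and not (distance of stapler from where it was at the start of the episode above 0.03 m) and not (distance of tissues from where it was at the start of the episode above 0.03 m) and not (distance of clipdish from where it was at the start of the episode above 0.03 m)); the arm keeps its last pose, push and grip.
It fails at once if the ink bottle or the tin is moved more than 30 mm (distance of any of ink, tin from where it was at the start of the episode above 0.03 m).
It fails at once if the mug, pen pot, stapler, tissue box or brass dish is moved more than 30 mm (distance of any of mug, penpot, stapler, tissues, clipdish from where it was at the start of the episode above 0.03 m).
It fails at once if the ruler, once lifted off its rests, is forced against the box with more than 25 N (contact force between ruler and box above 25 N and z of any of ruler_left, ruler_right in the frame of box above 0.03 m).
It also fails if it takes over 48 s, if anything falls off the work surface, if the arm or the gripper's body presses on something with over 40 N, if the wrist force passes 120 N, or if a joint passes its speed limit or range.

## Working session

There is one attempt and no reset: what is moved stays moved. The work goes in short steps, Python scripts to look and compute and a tool call to move; the robot and the scene stay as the last step left them, time stands still between calls to the robot, and variables do not carry over. Pictures are saved under pics/ and viewed, and the job is handed in when it is done.

Besides the shell and the picture viewer there is one more tool, called after "Call:" in YAML: its name, and indented under it one key for each argument. play_rows: Moves the arm, as the interface text tells. Shift numbers are shares of 500 mm and turn numbers shares of 180 degrees, none past 1 either way. Its arguments: {"type":"object","properties":{"rows":{"type":"array"},"force":{"type":"number"}},"required":["rows"]}

```bash
ls; mkdir -p pics
python3 - <<'E'
from rig import robot
import cv2
for n in("top","side"):
    cv2.imwrite(f"pics/{n}0.png",robot.get_image(n)); print(n,robot.camera_info(n))
print(robot.get_obs())
E
```

```text
pics
top {'intrinsics': array([[384.35658347,   0.        , 283.80027976],
       [  0.        , 384.35658347, 209.37586712],
       [  0.        ,   0.        ,   1.        ]]), 'rvec': array([ 2.13052698, -2.16146329,  0.12347631]), 'tvec': array([   6.17047371,  505.24837066, 1100.72002277])}
side {'intrinsics': array([[399.68672911,   0.        , 278.46246672],
       [  0.        , 399.68672911, 219.39340346],
       [  0.        ,   0.        ,   1.        ]]), 'rvec': array([ 2.17568024, -0.20526084,  0.12961622]), 'tvec': array([-504.40879743,   97.08202558, 1087.03481759])}
{'time': 0.1, 'joint_pos': array([-1.47935966e+00,  3.13390162e-01,  1.49837897e+00,  1.38622584e-05,
        1.33098915e+00, -2.23429674e-01]), 'joint_vel': array([-0.00141012, -0.00018778, -0.00138021,  0.00060957,  0.00035111,
        0.00119142]), 'joint_efforts': array([ 3.67722998e-03, -4.12902617e+01, -2.60141015e+01, -7.92249125e-05,
        3.05569025e-03, -1.49346323e-05]), 'eef_pos': array([ 162.54206154, -498.95914972,  230.78756759]), 'eef_rot': array([-3.10159347e+00, -4.92363007e-01, -1.41799691e-04]), 'wrist_force': array([-0.7707376 , -0.03509526,  0.46446441]), 'moment': array([-0.00639888, -0.0474146 ,  0.00071692]), 'width': 1.0017574991520635}
```

```bash
echo
```

```text
(no output)
```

View pics/top0.png

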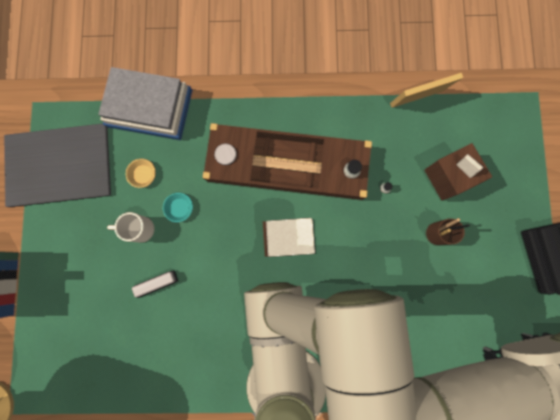

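View pics/side0.png

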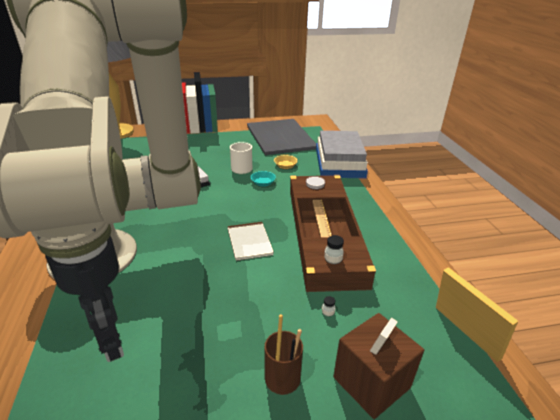

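Run:
```python
import cv2
a=cv2.imread("pics/top0.png")[110:270,190:390]
cv2.imwrite("pics/topz.png",cv2.resize(a,None,fx=4,fy=3.75,interpolation=cv2.INTER_CUBIC))
a=cv2.imread("pics/side0.png")[160:300,220:390]
cv2.imwrite("pics/sidez.png",cv2.resize(a,None,fx=4,fy=4,interpolation=cv2.INTER_CUBIC))
```

```text
(no output)
```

View pics/topz.png

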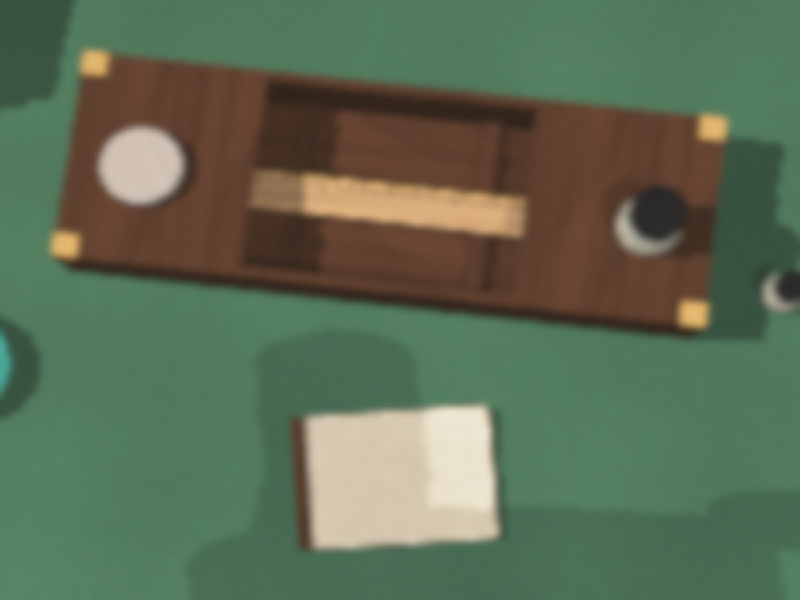

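View pics/sidez.png

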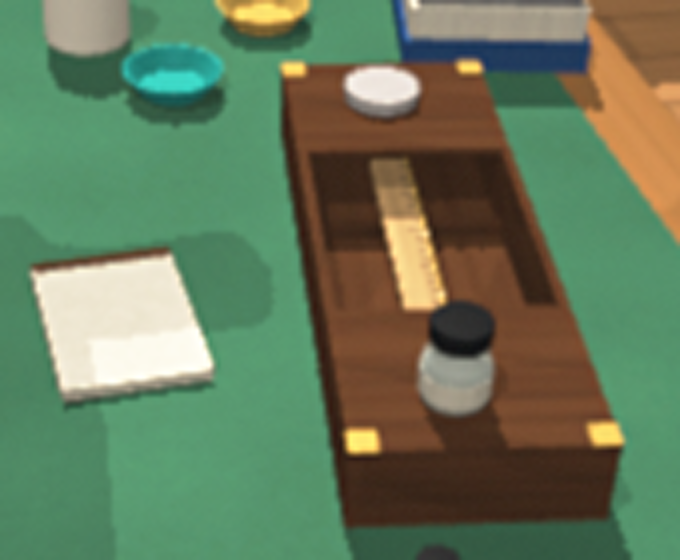

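```bash
cat > h.py <<'E'
import numpy as np, cv2
from scipy.spatial.transform import Rotation as R
from rig import robot
def back(n,uv,z):
    c=robot.camera_info(n);K=c["intrinsics"];Rm=cv2.Rodrigues(c["rvec"])[0];t=np.ravel(c["tvec"])
    uv=np.atleast_2d(np.array(uv,float));r=(Rm.T@np.linalg.inv(K)@np.c_[uv,np.ones(len(uv))].T).T
    o=-Rm.T@t; return o+r*((z-o[2])/r[:,2])[:,None]
def proj(n,P):
    c=robot.camera_info(n);return cv2.projectPoints(np.atleast_2d(np.array(P,float)),c["rvec"],c["tvec"],c["intrinsics"],None)[0][:,0]
def top(l): return [(190+u/4,110+v/3.75) for u,v in l]
def side(l): return [(220+u/4,160+v/4) for u,v in l]
E
python3 - <<'E'
from h import *
np.set_printoptions(precision=1,suppress=True)
for n,f,box,pad,rul,tin,ink in(("top",top,[(82,50),(728,116),(708,328),(50,258)],[(295,416),(490,405),(498,540),(303,549)],[(250,207),(252,170),(527,198),(524,236)],(141,166),(645,225)),
 ("side",side,[(281,65),(483,63),(622,440),(345,450)],[(32,267),(168,250),(213,372),(64,397)],[(371,160),(408,160),(446,305),(405,305)],(382,87),(457,400))):
    b=back(n,f(box),64); print(n,"box",b.mean(0),[np.linalg.norm(b[i]-b[i-1]) for i in range(4)])
    print(b)
    p=back(n,f(pad),10); print("pad",p.mean(0),[np.linalg.norm(p[i]-p[i-1]) for i in range(4)])
    r=back(n,f(rul),24); print("rul",r)
    print("tin",back(n,f([tin]),76),"ink",back(n,f([ink]),66))
E
```

```text
top box [647.  -14.2  64. ] [np.float64(168.74386493295225), np.float64(478.96230403902), np.float64(168.6038149172063), np.float64(478.8174904445383)]
[[ 762.   212.4   64. ]
 [ 699.2 -262.4   64. ]
 [ 532.  -240.9   64. ]
 [ 594.6  233.8   64. ]]
pad [424.3 -15.5  10. ] [np.float64(105.89119538311813), np.float64(146.50981397507533), np.float64(107.34250353794042), np.float64(144.6432183749863)]
rul [[ 642.7   91.9   24. ]
 [ 673.4   90.3   24. ]
 [ 646.5 -117.4   24. ]
 [ 615.3 -114.3   24. ]]
tin [[663.5 165.9  76. ]] ink [[ 612.9 -198.4   66. ]]
side box [650.  -15.8  64. ] [np.float64(470.98456066662044), np.float64(170.27225685949173), np.float64(467.59043697792794), np.float64(167.8417149691204)]
[[ 599.1  228.9   64. ]
 [ 767.6  204.1   64. ]
 [ 699.9 -258.6   64. ]
 [ 533.4 -237.5   64. ]]
pad [427. -19.  10.] [np.float64(150.9381715355516), np.float64(102.9959448757688), np.float64(146.9630252871667), np.float64(103.05074981807553)]
rul [[653.5 133.2  24. ]
 [683.  128.2  24. ]
 [655.1 -62.3  24. ]
 [626.4 -57.2  24. ]]
tin [[666.  158.8  76. ]] ink [[ 612.2 -208.    66. ]]
```

Call:
play_rows:
  rows:
    - [[0.087, -0.048, 0, 0, 0, 0, 1], [0.087, -0.048, 0, 0, 0, 0, 1], [0.087, -0.048, 0, 0, 0, 0, 1], [0.087, -0.048, 0, 0, 0, 0, 1], [0.087, -0.048, 0, 0, 0, 0, 1], [0.087, -0.048, 0, 0, 0, 0, 1], [0.087, -0.048, 0, 0, 0, 0, 1], [0.087, -0.048, 0, 0, 0, 0, 1]]
  force: 40

```text
time: 0.9
eef_pos: [434.3, -207.2, 228.9]
eef_rot: [-3.101, -0.475, 0.002]
wrist_force: [0.1, -0.5, 0.6]
width: 1.0
```

```bash
cat >> h.py <<'E'
np.set_printoptions(precision=4,suppress=True)
BOX=np.array([648,-15,0.]);PSI=0.134   # box +y dir = (sin,cos)
S=np.array([np.sin(PSI),np.cos(PSI),0]);X=np.array([np.cos(PSI),-np.sin(PSI),0])
def Rt(th): # tool with ruler tilt th (+s end up): x along +s tilted up
    x=S*np.cos(th)+np.array([0,0,1])*np.sin(th); y=X; return np.c_[x,y,np.cross(x,y)]
def sz(o=None):
    o=o or robot.get_obs();p=o["eef_pos"]-BOX;return p@S,p@X,p[2]
def delta(P,Rg,n=1):
    o=robot.get_obs();Rm=R.from_rotvec(o["eef_rot"]).as_matrix()
    d=Rm.T@(np.array(P)-o["eef_pos"]);w=R.from_matrix(Rm.T@Rg).as_rotvec()
    print("t",round(o["time"],2),"pos",o["eef_pos"],"sxz",np.array(sz(o)),"w",o["width"],"F",o["wrist_force"])
    print("remain mm",d,"deg",np.degrees(w)); print("per row /%d:"%n,np.r_[d/500,w/np.pi]/n)
E
python3 - <<'E'
from h import *
print(Rt(0)); delta([651,25,200],Rt(0),8)
E
```

```text
[[ 0.1336  0.991   0.    ]
 [ 0.991  -0.1336  0.    ]
 [ 0.      0.     -1.    ]]
t 0.9 pos [ 434.2717 -207.1991  228.8558] sxz [-219.0301 -186.1346  228.8558] w 0.9995131763010215 F [ 0.1368 -0.5487  0.5584]
remain mm [ 276.3536 -156.4675   29.4422] deg [ -0.2493  -0.1245 -64.8886]
per row /8: [ 0.0691 -0.0391  0.0074 -0.0002 -0.0001 -0.0451]
```

Call:
play_rows:
  rows:
    - [[0.085, -0.048, 0.008, 0, 0, 0, 1], [0.085, -0.048, 0.008, 0, 0, 0, 1], [0.085, -0.048, 0.008, 0, 0, 0, 1], [0.085, -0.048, 0.008, 0, 0, 0, 1], [0.085, -0.048, 0.008, 0, 0, 0, 1], [0.085, -0.048, 0.008, 0, 0, 0, 1], [0, 0, 0, 0, 0, -0.045, 1], [0, 0, 0, 0, 0, -0.045, 1]]

```text
time: 1.7
eef_pos: [638.1, 19.0, 200.5]
eef_rot: [-2.994, -0.927, 0.008]
wrist_force: [-0.5, -0.0, -0.5]
width: 0.996
```

Call:
play_rows:
  rows:
    - [[0, 0, 0, 0, 0, -0.045, 1], [0, 0, 0, 0, 0, -0.045, 1], [0, 0, 0, 0, 0, -0.045, 1], [0, 0, 0, 0, 0, -0.045, 1], [0, 0, 0, 0, 0, -0.045, 1], [0, 0, 0, 0, 0, -0.045, 1]]

```text
time: 2.3
eef_pos: [637.3, 20.4, 196.5]
eef_rot: [-2.302, -2.117, 0.01]
wrist_force: [-0.8, -0.5, -0.2]
width: 1.0
```

Run:
```python
from h import *
delta([651,25,120],Rt(0),2)
for n in("top","side"): cv2.imwrite(f"pics/{n}1.png",cv2.resize(robot.get_image(n)[100:270,190:400],None,fx=3.5,fy=3.5,interpolation=cv2.INTER_CUBIC))
```

```text
t 2.3 pos [637.2624  20.4043 196.4745] sxz [ 33.6524 -15.3714 196.4745] w 1.0004124323463504 F [-0.7838 -0.486  -0.2297]
remain mm [ 5.3237 14.4324 76.2992] deg [-0.8532 -0.2828  2.8774]
per row /2: [ 0.0053  0.0144  0.0763 -0.0024 -0.0008  0.008 ]
```

View pics/side1.png

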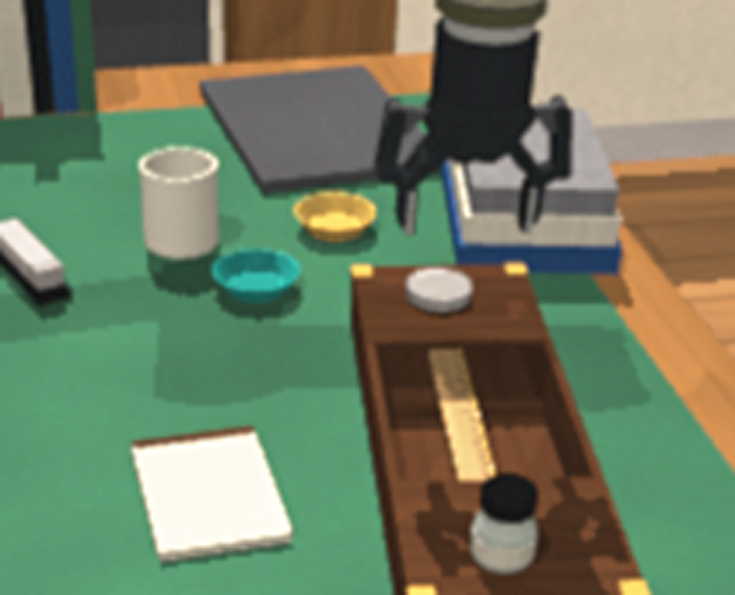

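View pics/top1.png

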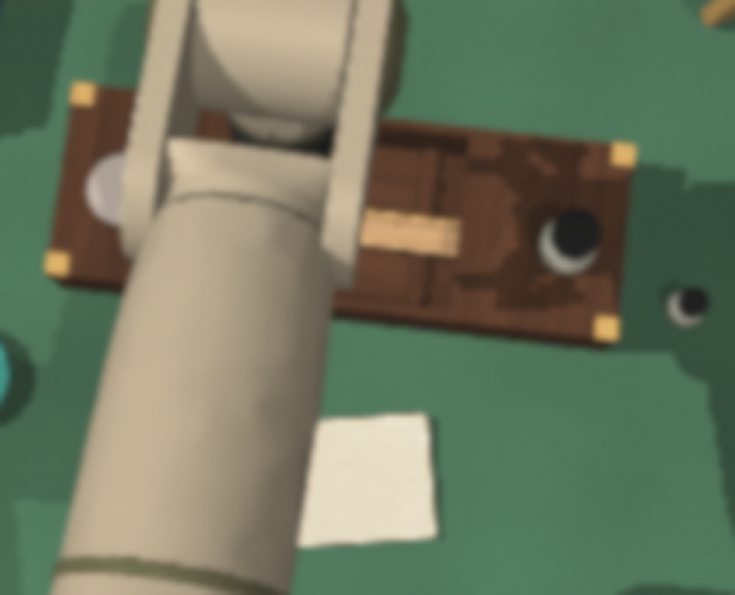

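Call:
play_rows:
  rows:
    - [[0.005, 0.0144, 0.076, -0.0024, -0.0008, 0.008, 1], [0.005, 0.0144, 0.076, -0.0024, -0.0008, 0.008, 1], [0, 0, 0.04, 0, 0, 0, 0.7], [0, 0, 0, 0, 0, 0, 0.7]]

```text
time: 2.8
eef_pos: [652.2, 24.3, 97.7]
eef_rot: [2.389, 2.037, 0.002]
wrist_force: [0.2, 0.5, 0.4]
width: 0.849
```

Run:
```python
from h import *
delta([651,25,40],Rt(0),2)
for n in("side",): cv2.imwrite(f"pics/{n}2.png",cv2.resize(robot.get_image(n)[120:290,220:400],None,fx=3.5,fy=3.5,interpolation=cv2.INTER_CUBIC))
```

```text
t 2.8 pos [652.1941  24.2776  97.6685] sxz [39.4858 -1.0909 97.6685] w 0.8494765476248634 F [0.2389 0.5223 0.3798]
remain mm [ 0.545  -1.4336 57.665 ] deg [ 0.1392  0.0219 -1.4145]
per row /2: [ 0.0005 -0.0014  0.0577  0.0004  0.0001 -0.0039]
```

View pics/side2.png

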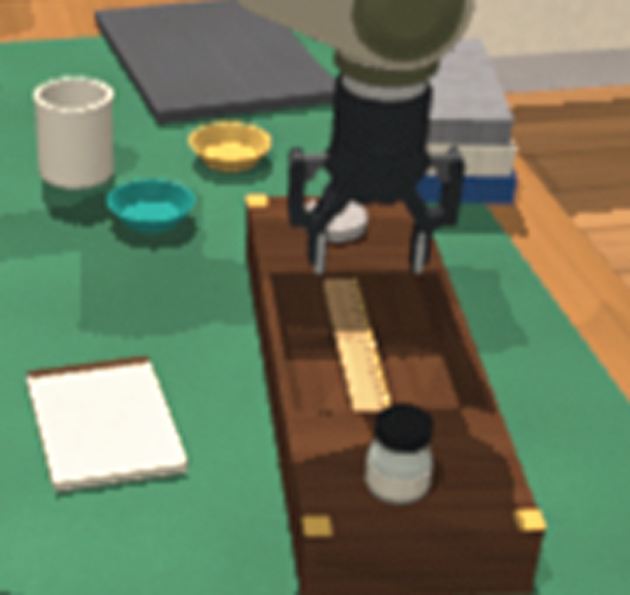

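Call:
play_rows:
  rows:
    - [[0.0005, -0.0014, 0.058, 0, 0, -0.004, 0.7], [0.0005, -0.0014, 0.05, 0, 0, -0.004, 0.7], [0, 0, 0.01, 0, 0, 0, 0.6], [0, 0, 0.01, 0, 0, 0, 0.5], [0, 0, 0.01, 0, 0, 0, 0.4], [0, 0, 0.01, 0, 0, 0, 0.3]]

```text
time: 3.45
eef_pos: [657.4, 24.0, 33.9]
eef_rot: [2.361, 2.048, 0.021]
wrist_force: [0.5, -0.8, -0.6]
width: 0.654
```

Run:
```python
from h import *
delta([651,25,9],Rt(0),1)
for n in("side",): cv2.imwrite(f"pics/{n}3.png",cv2.resize(robot.get_image(n)[160:260,260:370],None,fx=5,fy=5,interpolation=cv2.INTER_CUBIC))
```

```text
t 3.45 pos [657.3927  23.9582  33.871 ] sxz [39.8638  4.1037 33.871 ] w 0.6540343461846664 F [ 0.5182 -0.7596 -0.6363]
remain mm [ 0.1392 -6.9905 24.7312] deg [ 1.189   0.027  -0.4328]
per row /1: [ 0.0003 -0.014   0.0495  0.0066  0.0001 -0.0024]
```

View pics/side3.png

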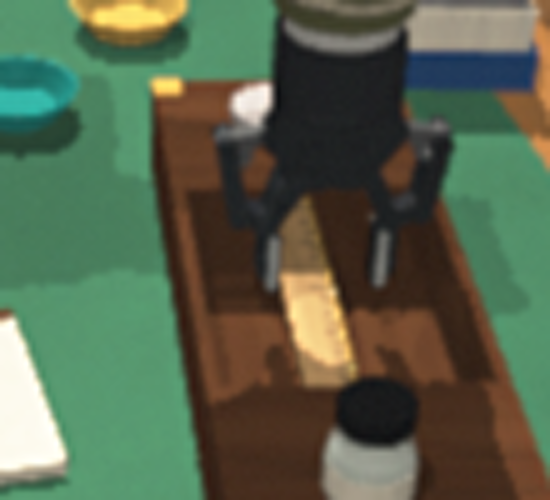

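Call:
play_rows:
  rows:
    - [[0, -0.014, 0.01, 0.0066, 0, -0.0024, 0.3], [0, 0, 0.015, 0, 0, 0, 0.2], [0, -0.003, 0.013, 0, 0, 0, 0.2]]

```text
time: 3.8
eef_pos: [648.9, 25.1, 14.2]
eef_rot: [2.365, 2.068, -0.001]
wrist_force: [-0.4, -0.0, -0.5]
width: 0.598
```

Run:
```python
from h import *
delta([651,25,10],Rt(0),1)
for n in("side",): cv2.imwrite(f"pics/{n}4.png",cv2.resize(robot.get_image(n)[160:260,260:370],None,fx=5,fy=5,interpolation=cv2.INTER_CUBIC))
```

```text
t 3.8 pos [648.895   25.1298  14.2223] sxz [39.8896 -4.4744 14.2223] w 0.5977186132969546 F [-0.3513 -0.0094 -0.4679]
remain mm [0.154  2.1046 4.2216] deg [-0.0146  0.0271  0.0176]
per row /1: [ 0.0003  0.0042  0.0084 -0.0001  0.0002  0.0001]
```

View pics/side4.png

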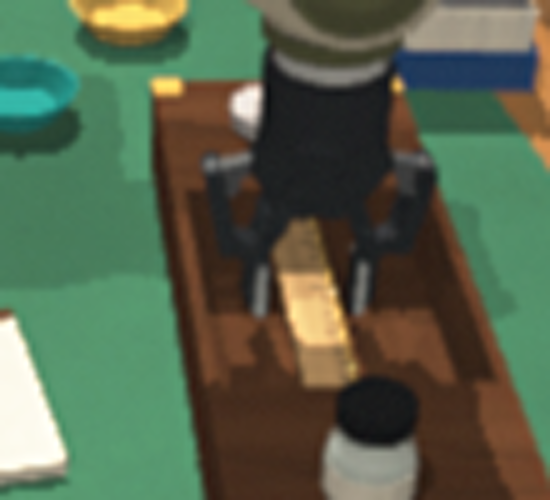

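Call:
play_rows:
  rows:
    - [[0, 0.004, 0.009, 0, 0, 0, 0.1], [0, 0, 0.002, 0, 0, 0, -0.2], [0, 0, 0, 0, 0, 0, -0.6], [0, 0, 0, 0, 0, 0, -1], [0, 0, 0, 0, 0, 0, -1], [0, 0, 0, 0, 0, 0, -1]]
  force: 40

```text
time: 4.45
eef_pos: [650.2, 25.0, 6.9]
eef_rot: [-2.364, -2.067, 0.003]
wrist_force: [-0.7, -0.2, -1.5]
width: 0.339
```

Run:
```python
from h import *
delta([651,25,10],Rt(0),1)
```

```text
t 4.45 pos [650.2085  25.0178   6.8508] sxz [39.9541 -3.1576  6.8508] w 0.33928356188946396 F [-0.7085 -0.2297 -1.4594]
remain mm [ 0.0867  0.779  -3.1512] deg [-0.1414  0.023   0.0152]
per row /1: [ 0.0002  0.0016 -0.0063 -0.0008  0.0001  0.0001]
```

Call:
play_rows:
  rows:
    - [[0, 0, 0, 0, 0, 0, -1], [0, 0, -0.006, 0, 0, 0, -1], [0, 0, -0.006, 0, 0, 0, -1], [0, 0, -0.004, 0, 0, 0, -1]]
  force: 50

```text
time: 4.85
eef_pos: [650.0, 25.0, 15.2]
eef_rot: [-2.363, -2.067, 0.004]
wrist_force: [-0.1, 0.3, -0.8]
width: 0.335
```

Run:
```python
from h import *
delta([651,25,15],Rt(0),1)
cv2.imwrite(f"pics/side5.png",cv2.resize(robot.get_image("side")[160:260,260:370],None,fx=5,fy=5,interpolation=cv2.INTER_CUBIC))
```

```text
t 4.85 pos [650.048   25.0249  15.2216] sxz [39.9397 -3.3177 15.2216] w 0.33472304334508185 F [-0.0585  0.326  -0.8495]
remain mm [0.1024 0.9475 0.2187] deg [-0.1729  0.0222  0.0121]
per row /1: [ 0.0002  0.0019  0.0004 -0.001   0.0001  0.0001]
```

View pics/side5.png

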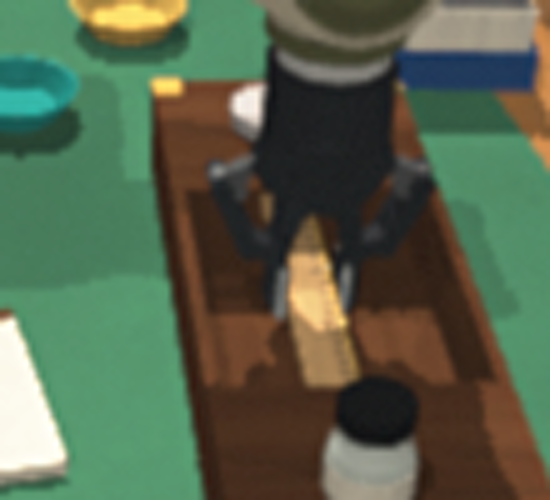

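Call:
play_rows:
  rows:
    - [[-0.03, 0, 0, 0, 0, 0, -1], [-0.03, 0, 0, 0, 0, 0, -1], [-0.03, 0, 0, 0, 0, 0, -1], [0, 0, 0, 0, 0, 0, -1]]

```text
time: 5.3
eef_pos: [643.6, -24.3, 15.8]
eef_rot: [-2.365, -2.067, 0.003]
wrist_force: [-0.1, -0.3, -1.3]
width: 0.335
```

Run:
```python
from h import *
delta([651,25,15],Rt(0),1)
cv2.imwrite(f"pics/side6.png",cv2.resize(robot.get_image("side")[160:260,260:370],None,fx=5,fy=5,interpolation=cv2.INTER_CUBIC))
cv2.imwrite(f"pics/top6.png",cv2.resize(robot.get_image("top")[110:240,190:390],None,fx=4,fy=4,interpolation=cv2.INTER_CUBIC))
```

```text
t 5.3 pos [643.6286 -24.3481  15.7697] sxz [-9.8483 -3.0833 15.7697] w 0.33526687947852046 F [-0.0731 -0.2533 -1.2692]
remain mm [49.8913  0.704   0.7283] deg [-0.1191  0.0459 -0.0115]
per row /1: [ 0.0998  0.0014  0.0015 -0.0007  0.0003 -0.0001]
```

View pics/side6.png

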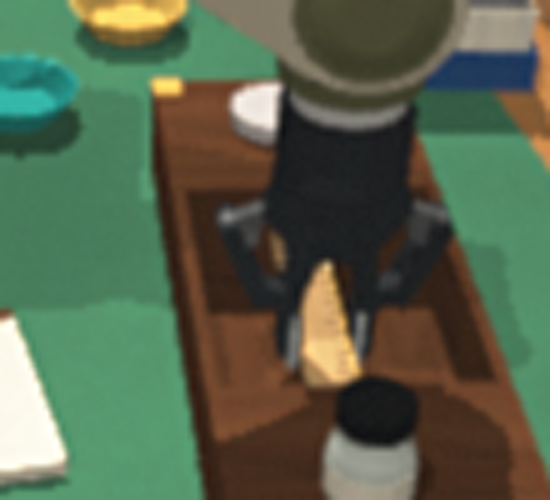

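View pics/top6.png

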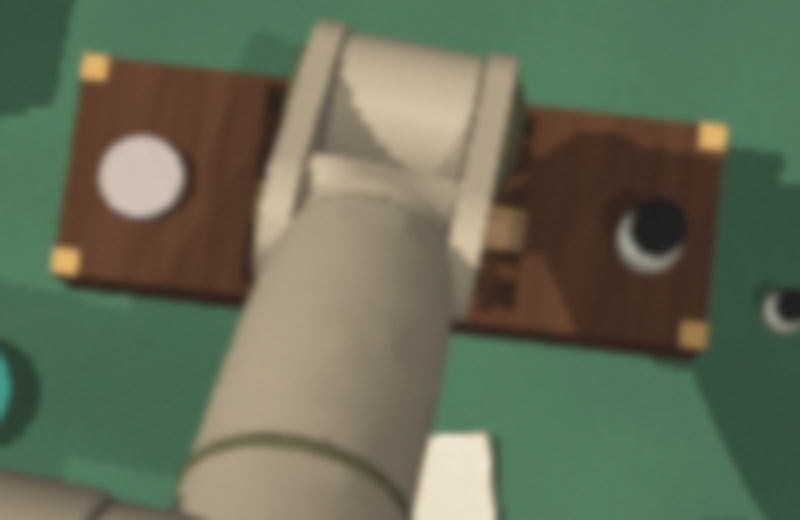

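Run:
```python
from h import *
# ruler left edge, top face z=33 : s from -100 to 120, lateral -3±15
for lat in(-18,12):
  for s in(-100,-80,0,40,60,80,100,120,140):
    p=BOX+S*s+X*lat+[0,0,33.]
    print(lat,s,(proj("side",p)[0]-[260,160])*5)
print([(s,z,(proj("side",BOX+S*s+X*-18+[0,0,z])[0]-[260,160])*5) for s,z in((100,64),(100,58))])
```

```text
-18 -100 [318.8762 430.2493]
-18 -80 [313.2319 407.4026]
-18 0 [292.2376 322.4219]
-18 40 [282.5993 283.4084]
-18 60 [277.9747 264.689 ]
-18 80 [273.4729 246.4666]
-18 100 [269.0891 228.7217]
-18 120 [264.8186 211.4357]
-18 140 [260.6572 194.5911]
12 -100 [373.6404 428.7829]
12 -80 [367.1934 405.9958]
12 0 [343.2105 321.2269]
12 40 [332.1988 282.3053]
12 60 [326.9148 263.6288]
12 80 [321.7709 245.4474]
12 100 [316.7616 227.7417]
12 120 [311.8817 210.4934]
12 140 [307.1262 193.6848]
[(100, 64, array([272.4851, 186.4563])), (100, 58, array([271.8202, 194.732 ]))]
```

Run:
```python
from h import *
im=robot.get_image("side")[190:235,300:350]
cv2.imwrite("pics/side7.png",cv2.resize(np.clip(im.astype(float)*1.8,0,255).astype(np.uint8),None,fx=14,fy=12,interpolation=cv2.INTER_CUBIC))
for s in(60,80,90,100,110,120): print(s,(proj("side",BOX+S*s+X*-18+[0,0,33.])[0]-[300,190])*[14,12])
```

```text
60 [218.3293 275.2536]
80 [205.7242 231.5198]
90 [199.5463 210.0855]
100 [193.4494 188.932 ]
110 [187.4318 168.0538]
120 [181.4921 147.4457]
```

View pics/side7.png

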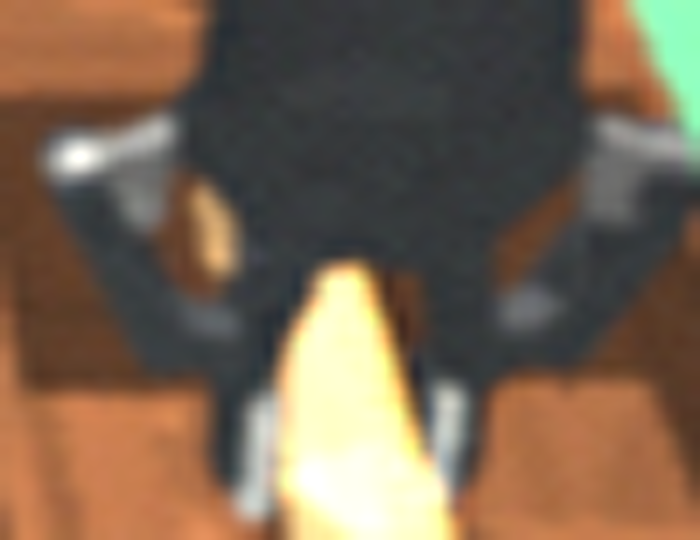

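Call:
play_rows:
  rows:
    - [[-0.03, 0, 0, 0, 0, 0, -1], [0, 0, 0, 0, 0, 0, -1]]

```text
time: 5.65
eef_pos: [641.8, -36.9, 15.7]
eef_rot: [-2.361, -2.071, 0.003]
wrist_force: [-0.4, -0.8, -1.5]
width: 0.332
```

Run:
```python
from h import *
delta([651,25,15],Rt(0),1)
im=robot.get_image("side")[190:235,300:350]
cv2.imwrite("pics/side8.png",cv2.resize(np.clip(im.astype(float)*1.8,0,255).astype(np.uint8),None,fx=14,fy=12,interpolation=cv2.INTER_CUBIC))
```

```text
t 5.65 pos [641.7591 -36.9253  15.658 ] sxz [-22.5626  -3.2557  15.658 ] w 0.33208400269917515 F [-0.3875 -0.783  -1.4965]
remain mm [62.6016  1.0983  0.6372] deg [-0.1271  0.017   0.1941]
per row /1: [ 0.1252  0.0022  0.0013 -0.0007  0.0001  0.0011]
```

View pics/side8.png

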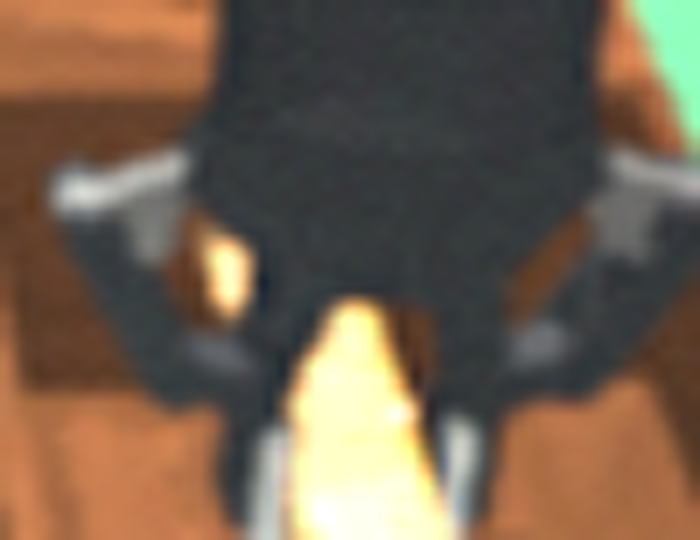

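```bash
cat >> h.py <<'E'
L=193.;Q=9.15;LAT=-3.2
def tcp(s,z,th): # grip underside point
    Rg=Rt(th);return BOX+S*s+X*LAT+np.array([0,0,z])+Q*Rg[:,2],Rg
def seq(poses):
    o=robot.get_obs();P=o["eef_pos"];Rm=R.from_rotvec(o["eef_rot"]).as_matrix()
    for p,Rg in poses:
        print(np.r_[Rm.T@(p-P)/500,R.from_matrix(Rm.T@Rg).as_rotvec()/np.pi]);P,Rm=p,Rg
def status(o=None):
    o=robot.get_obs();Rm=R.from_rotvec(o["eef_rot"]).as_matrix();g=o["eef_pos"]-Q*Rm[:,2]-BOX
    e=[g-L*Rm[:,0],g+(300-L)*Rm[:,0]]
    print("t",o["time"],"grip sxz",g@S,g@X,g[2],"tilt",np.degrees(np.arcsin(Rm[2,0])),"roll",np.degrees(np.arcsin(Rm[2,1])),"w",o["width"],"F",o["wrist_force"])
    for q in e: print(" end s,x,z(bottom)",q@S,q@X,q[2])
    a,b=e[0],e[1]; 
    k=(-100-a@S)/((b-a)@S); print(" bottom z at s=-100:",a[2]+k*(b-a)[2], "top", a[2]+k*(b-a)[2]+8/np.cos(np.arcsin(Rm[2,0])))
E
python3 - <<'E'
from h import *
status()
th=np.radians([4,8,12,15]);zr=[21,18,15,13]
seq([tcp(-22.6,z+L*np.sin(t),t) for t,z in zip(th,zr)])
E
```

```text
t 5.7 grip sxz -21.554639182923044 -3.3330963229614343 24.785620017826886 tilt 0.010368386956428137 roll -0.13353708644573212 w 0.33290516646407853 F [ 0.3124 -0.172  -0.6532]
 end s,x,z(bottom) -214.5532398820716 -2.598992541579179 24.75069425734898
 end s,x,z(bottom) 85.4445850388847 -3.740086502276984 24.80498300420583
 bottom z at s=-100: 24.771424247118834 top 32.77142437810853
[-0.0008  0.0003 -0.0194 -0.0008  0.0222  0.0012]
[ 0.0027 -0.     -0.0208  0.      0.0222  0.    ]
[ 0.0041  0.     -0.0204 -0.      0.0222 -0.    ]
[ 0.0042 -0.     -0.0153 -0.      0.0167  0.    ]
```

Call:
play_rows:
  rows:
    - [[-0.001, 0, -0.019, -0.001, 0.022, 0.001, -1], [0.003, 0, -0.02, 0, 0.022, 0, -1]]

```text
time: 5.9
eef_pos: [641.2, -33.3, 34.4]
eef_rot: [-2.287, -2.006, -0.162]
wrist_force: [-0.4, 0.0, 0.2]
width: 0.336
```

Run:
```python
from h import *
status()
th=np.radians([12,15]);zr=[15,13]
seq([tcp(-22.6,z+L*np.sin(t),t) for t,z in zip(th,zr)])
cv2.imwrite(f"pics/side9.png",cv2.resize(robot.get_image("side")[160:260,260:370],None,fx=5,fy=5,interpolation=cv2.INTER_CUBIC))
```

```text
t 5.9 grip sxz -20.35173376612387 -4.2255286078625005 43.49210501058815 tilt 8.179618658597569 roll -0.0909199444853029 w 0.33586094382307746 F [-0.3983  0.0282  0.1964]
 end s,x,z(bottom) -211.38733757746317 -3.61089536239703 16.0326748924929
 end s,x,z(bottom) 85.55919684430776 -4.566283826851127 58.71572688953215
 bottom z at s=-100: 32.04347471842296 top 40.12569592691332
[ 0.0001  0.002  -0.0237 -0.0007  0.0212  0.001 ]
[ 0.0042 -0.     -0.0153 -0.      0.0167  0.    ]
```

View pics/side9.png

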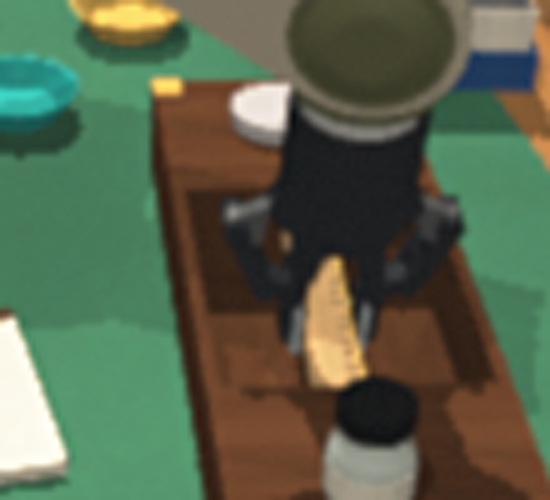

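Call:
play_rows:
  rows:
    - [[0, 0.002, -0.023, 0, 0.021, 0.001, -1], [0.004, 0, -0.015, 0, 0.016, 0, -1], [0, 0, 0, 0, 0, 0, -1]]

```text
time: 6.25
eef_pos: [642.7, -35.9, 55.4]
eef_rot: [-2.226, -1.943, -0.294]
wrist_force: [0.1, -0.3, -1.4]
width: 0.336
```

Run:
```python
from h import *
status()
cv2.imwrite(f"pics/side10.png",cv2.resize(robot.get_image("side")[140:260,240:380],None,fx=5,fy=5,interpolation=cv2.INTER_CUBIC))
cv2.imwrite(f"pics/top10.png",cv2.resize(robot.get_image("top")[110:240,190:390],None,fx=4,fy=4,interpolation=cv2.INTER_CUBIC))
```

```text
t 6.25 grip sxz -23.82838600374304 -2.4451677047672997 64.27347557452279 tilt 15.039954890385246 roll -0.010058236153781883 w 0.33631175881340897 F [ 0.1458 -0.2793 -1.3517]
 end s,x,z(bottom) -210.216993418551 -2.716802355866087 14.19141051541262
 end s,x,z(bottom) 79.50623054229038 -2.2945723282513937 92.03918003734553
 bottom z at s=-100: 43.80638919660883 top 52.09014849808213
```

View pics/side10.png

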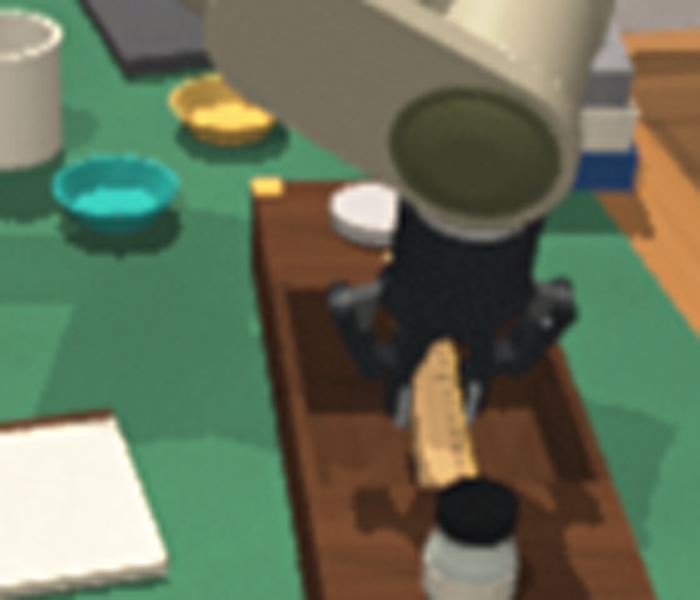

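View pics/top10.png

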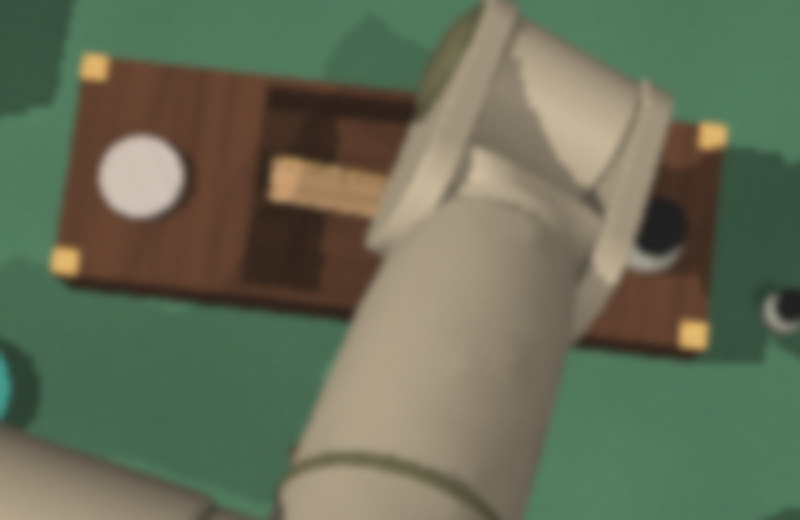

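Run:
```python
from h import *
for q in((270,163),(268,197)):
    p=back("top",[(190+q[0]/4,110+q[1]/4)],100)[0]-BOX;print(p@S,p@X)
```

```text
86.7413998590557 5.720437910320685
84.94937439237775 -18.969376087344155
```

Call:
play_rows:
  rows:
    - [[0.03, 0, 0.004, 0, 0, 0, -1], [0.03, 0, 0, 0, 0, 0, -1]]

```text
time: 6.55
eef_pos: [645.9, -4.3, 59.3]
eef_rot: [-2.226, -1.943, -0.287]
wrist_force: [-0.1, 0.9, -0.3]
width: 0.337
```

Run:
```python
from h import *
status()
```

```text
t 6.55 grip sxz 8.006510222075848 -3.442072413010402 68.18355116795507 tilt 14.855564910904578 roll -0.20661264566332763 w 0.3368792869519163 F [-0.0751  0.9481 -0.299 ]
 end s,x,z(bottom) -178.54204270692344 -3.857092724648915 18.701583156998986
 end s,x,z(bottom) 111.42980122416354 -3.211983431946564 95.61655933983229
 bottom z at s=-100: 39.53484497392827 top 47.81149014117372
```

Call:
play_rows:
  rows:
    - [[0.035, 0, 0, 0, 0, 0, -1], [0.035, 0, 0, 0, 0, 0, -1]]

```text
time: 6.75
eef_pos: [650.4, 33.6, 68.4]
eef_rot: [-2.225, -1.945, -0.284]
wrist_force: [0.8, -0.6, -0.7]
width: 0.333
```

Run:
```python
from h import *
status()
```

```text
t 6.75 grip sxz 46.16082346439996 -4.063178904154983 77.21563344409844 tilt 14.792779273939402 roll -0.2661641265557837 w 0.33290758724180874 F [ 0.8237 -0.6394 -0.6886]
 end s,x,z(bottom) -140.44225095050666 -4.201530306039805 27.938118512900743
 end s,x,z(bottom) 149.61434140427048 -3.9864763134727235 104.5352919810837
 bottom z at s=-100: 38.61797269704829 top 46.89221780511666
```

Call:
play_rows:
  rows:
    - [[0.035, 0, 0, 0, 0, 0, -1], [0.035, 0, 0, 0, 0, 0, -1], [0.03, 0, 0, 0, 0, 0, -1], [0, 0, 0, 0, 0, 0, -1]]

```text
time: 7.15
eef_pos: [656.4, 92.5, 82.4]
eef_rot: [-2.218, -1.954, -0.282]
wrist_force: [-0.7, -0.2, -0.5]
width: 0.337
```

Run:
```python
from h import *
status()
cv2.imwrite(f"pics/side11.png",cv2.resize(robot.get_image("side")[120:260,220:380],None,fx=4.5,fy=4.2,interpolation=cv2.INTER_CUBIC))
cv2.imwrite(f"pics/top11.png",cv2.resize(robot.get_image("top")[110:240,190:390],None,fx=4,fy=4,interpolation=cv2.INTER_CUBIC))
```

```text
t 7.15 grip sxz 105.36043599999087 -5.9743062168360055 91.29939178642259 tilt 14.714798277712228 roll -0.24428188506209894 w 0.3372641097268493 F [-0.6983 -0.1554 -0.5225]
 end s,x,z(bottom) -81.30491179260852 -4.653475206337477 42.275893962321945
 end s,x,z(bottom) 208.84847855858223 -6.706580404003579 118.47822218631258
 bottom z at s=-100: 37.36604525770468 top 45.63732520656877
```

View pics/side11.png

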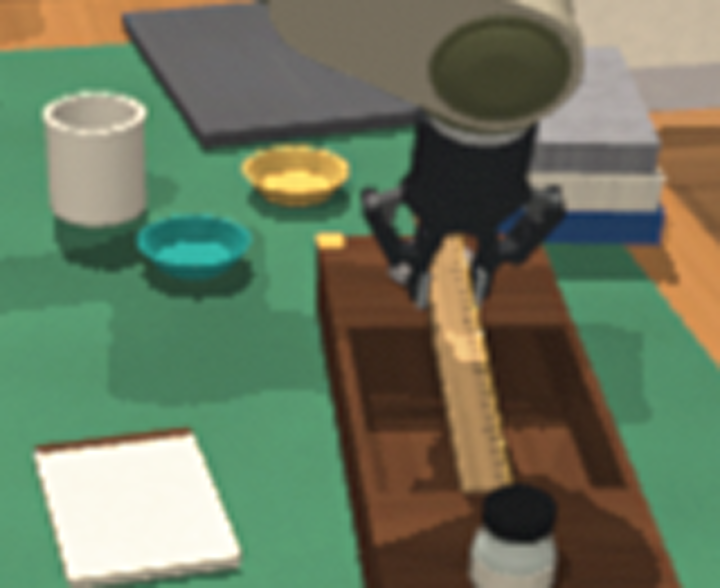

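View pics/top11.png

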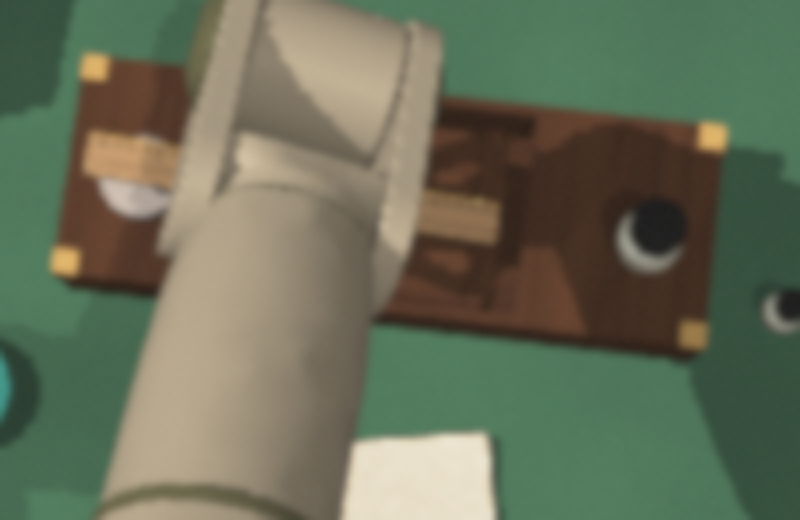

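Call:
play_rows:
  rows:
    - [[0.016, 0, -0.056, 0, 0, 0, -1], [0.016, 0, -0.056, 0, 0, 0, -1], [0.016, 0, -0.056, 0, 0, 0, -1], [0.016, 0, -0.056, 0, 0, 0, -1], [0.016, 0, -0.056, 0, 0, 0, -1], [0, 0, 0, 0, 0, 0, -1]]

```text
time: 7.85
eef_pos: [656.8, 88.3, 229.6]
eef_rot: [-2.225, -1.942, -0.273]
wrist_force: [-0.2, -0.5, -0.6]
width: 0.335
```

Run:
```python
from h import *
status()
cv2.imwrite(f"pics/side12.png",robot.get_image("side"))
cv2.imwrite(f"pics/top12.png",robot.get_image("top"))
```

```text
t 7.85 grip sxz 101.2120540617095 -4.980255986491896 238.4697888544671 tilt 14.552543911975334 roll -0.6432976147211996 w 0.33487358608244083 F [-0.2147 -0.4628 -0.5684]
 end s,x,z(bottom) -85.59522496304899 -5.534228153564781 189.97511267033207
 end s,x,z(bottom) 204.77878388372585 -4.673131520809 265.3554383451534
 bottom z at s=-100: 186.23567112089614 top 194.50083733448562
```

View pics/side12.png

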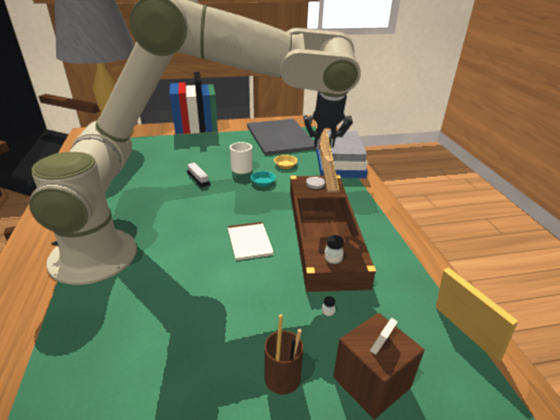

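View pics/top12.png

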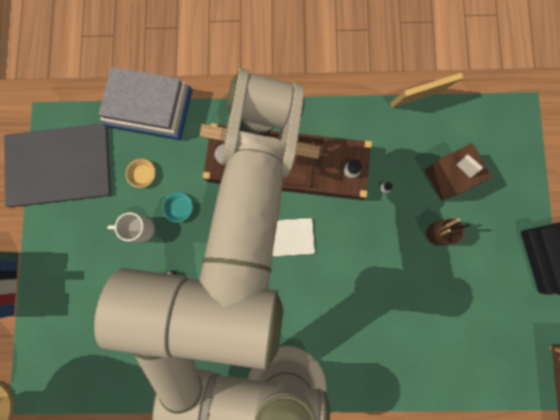

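Call:
play_rows:
  rows:
    - [[0, 0, 0, 0.002, -0.027, 0, -1], [0, 0, 0, 0.002, -0.027, 0, -1], [0, 0, 0, 0, -0.027, 0, -1], [0, 0, 0, 0, 0, 0, -1]]

```text
time: 8.35
eef_pos: [653.8, 85.4, 217.9]
eef_rot: [-2.348, -2.049, 0.056]
wrist_force: [0.9, -0.6, 0.2]
width: 0.334
```

Run:
```python
from h import *
status(); delta([430,20.7,210],Rt(0),6)
```

```text
t 8.35 grip sxz 100.39403213863923 -7.280019954224929 226.9982070140873 tilt -0.6239160132350793 roll -2.4246913500236746 w 0.33385599169122704 F [ 0.8874 -0.5788  0.1732]
 end s,x,z(bottom) -92.59435258816245 -7.538077939239853 229.09981749567513
 end s,x,z(bottom) 207.38759258303187 -7.136951537662253 225.83306545175626
 bottom z at s=-100: 229.18046372858544 top 237.18093806716536
t 8.35 pos [653.8008  85.4202 217.8569] sxz [100.295   -7.6673 217.8569] w 0.33385599169122704 F [ 0.8874 -0.5788  0.1732]
remain mm [ -94.2335 -212.4554   17.8883] deg [-2.4252  0.6222 -0.0898]
per row /6: [-0.0314 -0.0708  0.006  -0.0022  0.0006 -0.0001]
```

Call:
play_rows:
  rows:
    - [[-0.024, -0.053, 0.003, -0.002, 0, 0, -1], [-0.024, -0.053, 0.003, -0.002, 0, 0, -1], [-0.024, -0.053, 0.003, -0.002, 0, 0, -1], [-0.024, -0.053, 0.003, -0.002, 0, 0, -1], [-0.024, -0.053, 0.003, -0.002, 0, 0, -1], [-0.024, -0.053, 0.003, -0.002, 0, 0, -1], [-0.024, -0.053, 0.003, 0, 0, 0, -1], [0, 0, 0, 0, 0, 0, -1]]

```text
time: 9.15
eef_pos: [445.9, 23.9, 200.7]
eef_rot: [-2.359, -2.044, 0.014]
wrist_force: [-0.3, -0.9, -0.2]
width: 0.337
```

Run:
```python
from h import *
status(); delta([430,20.7,101],Rt(0),6)
```

```text
t 9.15 grip sxz 11.529741716886978 -205.25403303952214 209.82283507098478 tilt 0.36334209064402134 roll -1.18872624946196 w 0.3371204704368335 F [-0.323  -0.8701 -0.2161]
 end s,x,z(bottom) -181.45858382595853 -206.98846733447084 208.5989307261921
 end s,x,z(bottom) 118.52326934944902 -204.2924554770376 210.50137271291646
 bottom z at s=-100: 209.11552940844302 top 217.11569027042864
t 9.15 pos [445.9467  23.9327 200.675 ] sxz [  11.5895 -205.4433  200.675 ] w 0.3371204704368335 F [-0.323  -0.8701 -0.2161]
remain mm [ -6.1041 -13.2529  99.9347] deg [-1.1871 -0.3687 -0.5111]
per row /6: [-0.002  -0.0044  0.0333 -0.0011 -0.0003 -0.0005]
```

Call:
play_rows:
  rows:
    - [[-0.002, -0.0044, 0.033, -0.001, 0, 0, -1], [-0.002, -0.0044, 0.033, -0.001, 0, 0, -1], [-0.002, -0.0044, 0.033, -0.001, 0, 0, -1], [-0.002, -0.0044, 0.033, -0.001, 0, 0, -1], [-0.002, -0.0044, 0.03, -0.001, 0, 0, -1], [0, 0, 0.01, 0, 0, 0, -1], [0, 0, 0, 0, 0, 0, -1], [0, 0, 0, 0, 0, 0, -1]]

```text
time: 9.95
eef_pos: [433.0, 20.0, 108.5]
eef_rot: [-2.373, -2.032, -0.015]
wrist_force: [0.4, -0.8, -0.9]
width: 0.333
```

Run:
```python
from h import *
status(); delta([430,20.7,101],Rt(0),1)
cv2.imwrite(f"pics/side13.png",robot.get_image("side"))
cv2.imwrite(f"pics/top13.png",robot.get_image("top"))
```

```text
t 9.95 grip sxz 5.8146113402543325 -217.7238724992148 117.69686724887 tilt 1.0404853467862287 roll -0.3876393172572469 w 0.33284593158541625 F [ 0.4213 -0.7743 -0.8895]
 end s,x,z(bottom) -187.11221887705156 -221.71830495827282 114.1922001273211
 end s,x,z(bottom) 112.77404570943432 -215.50934258668008 119.63986922817432
 bottom z at s=-100: 115.77466187740374 top 123.77598118585121
t 9.95 pos [432.9692  20.024  108.5486] sxz [   5.982  -217.7823  108.5486] w 0.33284593158541625 F [ 0.4213 -0.7743 -0.8895]
remain mm [ 0.0734 -2.9867  7.5715] deg [-0.3769 -1.0445 -1.1825]
per row /1: [ 0.0001 -0.006   0.0151 -0.0021 -0.0058 -0.0066]
```

View pics/side13.png

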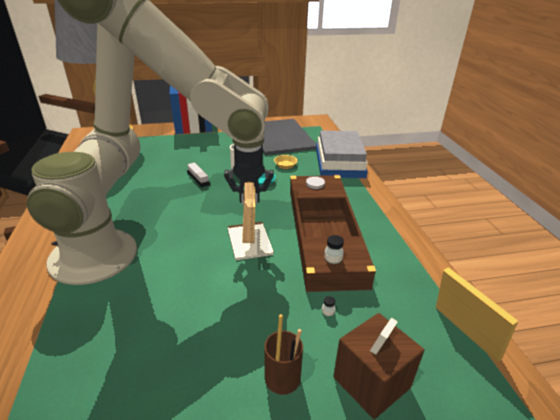

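View pics/top13.png

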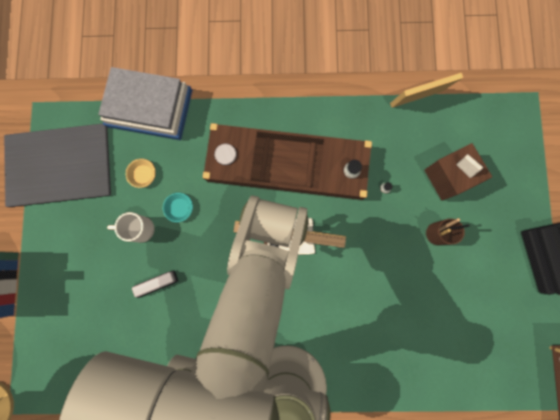

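Run:
```python
from h import *
p=back("top",[(235,229),(345,240)],124);print(p,p.mean(0),np.linalg.norm(p[0]-p[1]))
o=robot.get_obs();Rm=R.from_rotvec(o["eef_rot"]).as_matrix();g=o["eef_pos"]-(Q+8)*Rm[:,2]
i=cv2.imread("pics/side13.png");c=i[165:265,200:300]
c=cv2.resize(c,None,fx=6,fy=6,interpolation=cv2.INTER_CUBIC)
for l in(-190,108):
  for w in(-15,15):
    q=(proj("side",g+l*Rm[:,0]+w*Rm[:,1])[0]-[200,165])*6;cv2.circle(c,tuple(int(v) for v in q),3,(0,0,255),-1);print(l,w,q)
cv2.imwrite("pics/side14.png",c)
```

```text
[[ 441.9192  129.9472  124.    ]
 [ 408.0917 -165.2032  124.    ]] [425.0055 -17.628  124.    ] 297.0825280687901
-190 -15 [247.5069 457.4624]
-190 15 [323.3896 456.8147]
108 -15 [267.3758  77.4366]
108 15 [327.919  77.376]
```

View pics/side14.png

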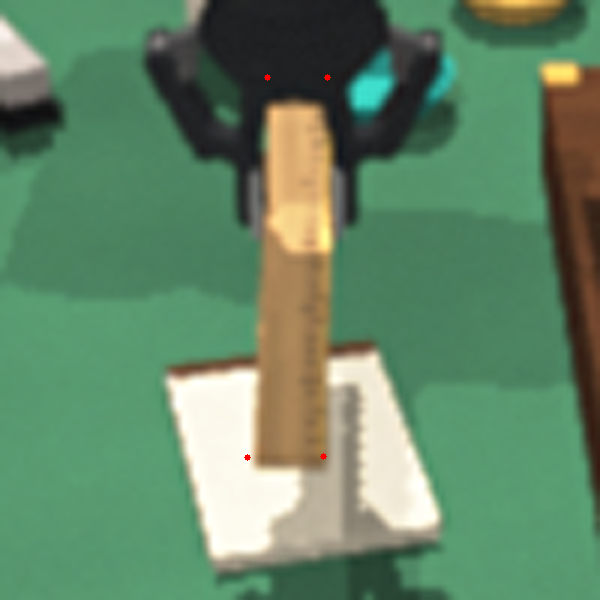

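Call:
play_rows:
  rows:
    - [[0, 0, 0, 0, 0, 0, -1], [0, 0, 0, 0, 0, 0, -1], [0, 0, 0, 0, 0, 0, -1]]

```text
time: 10.35
eef_pos: [433.9, 20.0, 109.9]
eef_rot: [-2.375, -2.034, -0.018]
wrist_force: [0.6, 0.1, -0.9]
width: 0.333
```

Run:
```python
from h import *
status(); print(robot.get_obs()["joint_vel"])
a=cv2.imread("pics/top0.png");b=cv2.imread("pics/top13.png")
g=lambda i:i[125:200,200:400]
print("mean diff box area",np.abs(g(a).astype(int)-g(b)).mean())
print(robot.close_job())
```

```text
t 10.35 grip sxz 5.915714822770559 -216.84175157720514 119.06110277670889 tilt 1.0290024403514169 roll -0.20439996823572262 w 0.3334597592720715 F [ 0.554   0.133  -0.8681]
 end s,x,z(bottom) -187.01373669920716 -220.7422162931612 115.59510935080247
 end s,x,z(bottom) 112.87660245412609 -214.67931777094975 120.98266389884354
 bottom z at s=-100: 117.15831826983394 top 125.15960861501961
[ 0.0005 -0.0025 -0.0033 -0.0004  0.0028 -0.0003]
mean diff box area 7.962844444444444
the job is handed in; nothing more can be done
None
```

The ruler is out of the box and held level above the memo pad. I handed the job in at 10.35 s; it reports no verdict.

**What I did:** I gripped the ruler from above, about 4 cm from its middle on the tin's side. I lifted it off the rests, slid it along the box under the ink-side cover, and tilted it about 15° so the tin-side end rose through the mouth. Then I pulled it out along its own length, lifted it clear, levelled it and carried it to the pad.

**Last checks:**
- **Position:** The camera puts the ruler's middle at about (425, -18) mm, against the pad centre I measured at about (425, -17) mm. By the arm's pose, its underside is about 107 mm above the pad's face.
- **Level and still:** The tool's tilt is about 1°. The joints move at no more than 0.0033 rad/s, and the finger opening matches the ruler's width.
- **Contact:** Every wrist force reading I took on the way out was within about 1.5 N, so I saw no sign of forcing. I did not measure the ruler-to-box contact itself.
- **Surroundings:** The ink, tin and other bystanders look unmoved in the last two pictures. I judged this by eye. The pixel difference I also took (mean 8) includes the removed ruler and shadows, so it proves nothing.

**One disagreement:** In the pictures, the raised end of the ruler was about 8 mm from where my model put it along the ruler. I allowed about 5 mm for this when placing it over the pad, and the final picture agreed.

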